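# Clamp the plate on the shaker

### The job

Clamp the lidded plate on the shaker, by pushing only: push the swing strap round across the plate until it is fully home against its stop, while the cam lever still stands up, then push the cam lever all the way down over the strap's end. Leave the plate seated in its nest, and do not shift, tip or pick up any of the other things on the bench.

Things in the scene. Friction and masses are not known exactly. Their poses are not given: they have to be found in the camera images.
- shaker: plate shaker, fixed to the bench: white housing 240 x 280 mm (x, y), aluminium deck 50 mm above the bench. Origin: centre of its underside; x points away from its control panel, y to the left seen from the panel, z up. On the deck: the plate's nest (centre), the strap's pivot post (+y of the plate), the cam lever's stand (-y of the plate)
- nest (a point): point at the centre of the nest's floor, on the deck; the nest is a rim 6 mm high round the plate
- plate: white well plate (24 grey wells seen) with a clear lid, 128 x 86 x 20 mm (x, y, z), loose in the nest, its top 70 mm above the bench. Origin: centre of its underside
- strap_pivot (a point): point on the strap's vertical hinge axis, at the underside of the strap, 74 mm above the bench, 75 mm to the shaker's +y from the nest's centre
- strap_arm (a joint): angle of the clamp strap about its vertical hinge, rad. 0: fully home on its stop, lying along the shaker's -y across the plate, free end under the cam lever. Positive: swung open, free end out towards the shaker's +x (anticlockwise from above), up to 1.75. Starts at about 0.9 to 1.5. Stiff hinge (0.15 N m of friction, no spring): stays where it is left
- strap_rib (a point): point on the strap's upright rib, 85 mm from the hinge axis, 96 mm above the bench, on the face that looks to the shaker's +x when home: the face to push. The rib is 6 mm thick, along the strap's middle from 30 to 125 mm from the axis, 82 to 108 mm above the bench. A pushing fingertip can travel above the flat bar, so clear of the plate
- strap_tail (a point): point in the middle of the strap's free end, on top of the bar, 187 mm from the hinge axis. The strap is an aluminium flat bar 24 mm wide and 8 mm thick, its underside 4 mm above the plate, its top 82 mm above the bench
- lever_pivot (a point): point on the cam lever's horizontal hinge axis (parallel to the shaker's y), 92 mm above the bench, at x -38 mm, y -100 mm from the shaker's origin, between two steel cheeks (30 mm over both, top 105 mm above the bench)
- lever_arm (a joint): angle of the cam lever, rad. 0: straight up; grows as it tips towards the shaker's +x and down; 1.5: fully down on its stop, almost level, over the end of the strap. Starts at about 0.3 to 0.7. Stiff hinge (0.22 N m of friction, no spring): it stays where it is left
- lever_face (a point): point on the black grip of the cam lever, 75 mm from the hinge axis, in the middle of the grip's pushing face (the one that looks to the shaker's -x when the lever stands up and upwards when it is down). The lever is a steel bar 14 mm wide; its grip is 22 mm wide, 14 mm thick, from 52 to 92 mm from the axis
- vial: small capped white vial, 26 mm across, 36 mm tall, loose on the shaker's deck in its near left corner; a bystander. Origin: centre of its underside
- tube_rack: green rack with a few small tubes, 70 x 130 x 41 mm, loose on the bench; a bystander. Origin: centre of its underside
- tip_box: blue tip box with clear lid 85 x 120 x 65 mm, loose on the bench; a bystander. Origin: centre of its underside
- reagent: reagent bottle 56 mm across, 110 mm tall, loose on the bench; a bystander. Origin: centre of its underside
- beaker: glass beaker 60 mm across, 75 mm tall, loose on the bench; a bystander. Origin: centre of its underside
- pipettor: grey hand pipettor lying on the bench, 22 mm wide, about 200 mm long, 14 mm high; a bystander. Origin: centre of its underside (middle of its grey body)
Not all that is in view belongs to the job. Several things have the shape of the plate; the one meant has the colours described above.

How it is judged:
By the outcome, as a careful person would: the job done as asked, in the order asked, and still so for the second after the job is handed in, with the robot touching nothing.
It also fails if it takes over 50 s, if anything falls off the work surface, if the arm or the gripper's body presses on something with over 40 N, if the wrist force passes 120 N, or if a joint passes its speed limit or range.

### The arm

A 7-joint arm with a two-finger parallel gripper is mounted at the origin on the work surface. World frame = base frame: x ahead of the robot, y to its left, z up, the work surface at z = 0. Lengths are in m, angles in degrees, forces in N, time in s.
With the tool pointing down it reaches from about 0.425 to 0.875 m from the base axis. Payload 8.4 kg.
Tool frame: the origin (TCP) lies between the finger pads; the fingertips stand 11 mm ahead of it and the grasp point (between the pads) lies 8 mm behind it (robot.nose_length is the distance from the TCP to the fingertips, in m); z points along the fingers, y is the direction in which the jaws open and shut (so a half turn about z gives the same grasp; the last joint's range is limited). The gripper opens to 85 mm and grips with 20 to 120 N. Pads are 22 mm wide; open, the fingers measure 114 mm over their backs; the gripper's body (76 mm by 85 mm) begins 54 mm behind the grasp point. The pads swing forward as they close: fully open they stand 13 mm farther back than shut.
Start: joints at [-80.397, 19.091, 2.286, 83.961, -0.768, 76.965, -3.352], TCP at [0.171, 0.627, 0.22] pointing down, gripper open.
Joint ranges: [-147.57, 147.57], [-21.85, 119.76], [-74.77, 79.35], [14.55, 137.4], [-85.83, 265.84], [4.83, 119.75], [-152.11, 152.11]. Speed limits (degrees/s): [127.2, 127.2, 159.86, 159.86, 180, 180, 180].

### API

Orientations are given as [roll, pitch, yaw] about the fixed x, y, z axes, in that order (R = Rz(yaw) Ry(pitch) Rx(roll)).
In Python, from station import monitor, viewer, ticket, robot gives the robot as it stands.
- The arm moves only by the shell command python3 -m pendant 'ROWS' [FORCE]. ROWS is JSON, a list of rows, each a list of 3 entries, a list of its own where there are three numbers: the opening in per cent of the stroke, from 0 (shut) to 100 (fully open), then the shift along the world's x, y, z in m, then the turn, a rotation vector about the world's x, y, z in rad. In form: [[fingers, [dx, dy, dz], [ax, ay, az]], ...]. A call has 1 to 20 rows; each row shifts and turns the pose as measured when the row begins; what a row does not reach is not made up. A row lasts 1/8 s, in which the tool goes at most 62.5 mm and 10.7 degrees, less where a joint would pass 70% of its speed; a pose out of reach is approached as far as the arm can. A call is refused whole if a number of a shift passes 0.0625 or a number of a turn 0.188, either way. A call with a gripper value outside its range is refused whole. The fingers move at their own pace and stop on an object; FORCE is the grip in N (left out, the last holds). Time passes only in rows, so rows that do not move let the fingers close. It gives the time, the measured TCP pose, the force and the opening at its end, in the units of the state.
- monitor.sense(): the state, without advancing time (a new reading comes with each control period).
- viewer.camera(name): name is "side" or "top" or "wrist"; returns a dict with "img" (480x640x3 uint8, blue, green, red), "fx", "fy", "cx", "cy" (pixels), "dist" ([k1, k2, p1, p2, k3] as OpenCV has them; the pictures are not rectified), "T" (4x4, takes a point from camera to world coordinates). Camera axes: x right, y up, looking along -z (the intrinsics and any distortion apply to the point x, -y, -z); pixel columns grow to the right and rows downward; lengths in m; the calibration is good to about 2 mm. A picture is of the moment at which its call begins. There is no depth.
- ticket.sign_off(): hands the job in, once; it reports no verdict.
The state is a dict: "time_s": time; "q": joint angles; "joint_vel": joint speeds; "joint_efforts": joint torques, N m; "tool_pos": TCP position; "tcp_rot": TCP orientation; "ft_force": force on the tool from outside, world axes, zero at the start; "torque": the same for the moment, N m; "opening": opening from 0.0 (shut) to 1.0 (fully open).
Only numpy, scipy, OpenCV 4.12 (cv2) and the standard library are available. Lean on these libraries where they do the work, as an engineer would, in place of code of your own. Each camera call takes 0.05 s, during which the arm holds its last target.

## Working session

There is one attempt and no reset: what is moved stays moved. The work goes in short steps, Python scripts to look and compute and a shell command to move; the robot and the scene stay as the last step left them, time stands still between calls to the robot, and variables do not carry over. Pictures are saved under pics/ and viewed, and the job is handed in when it is done.

```bash
ls; mkdir -p pics; python3 - <<'E'
from station import monitor, viewer, ticket, robot
import cv2
print(monitor.sense())
for n in ["side","top","wrist"]:
    c=viewer.camera(n); cv2.imwrite(f"pics/a_{n}.png",c["img"])
    print(n,c["fx"],c["fy"],c["cx"],c["cy"],c["dist"]); print(c["T"])
E
```

```text
pics
{'time_s': 0.0, 'q': array([-80.39980351,  19.13181459,   2.28499756,  84.01208057,
        -0.76623608,  76.96460527,  -3.3505462 ]), 'joint_vel': array([-0.05457707,  0.01419411, -0.0625748 , -0.01610081,  0.05132103,
        0.052823  ,  0.00103903]), 'joint_efforts': array([-8.97715854e-04, -6.58588171e+01,  1.36449449e+00, -4.05539846e+01,
        1.66019431e-02,  1.30184018e-02,  1.90972793e-05]), 'tool_pos': array([0.17125891, 0.62653954, 0.21951202]), 'tcp_rot': array([-1.79907054e+02,  7.95207754e-03,  1.64716297e+02]), 'ft_force': array([-0.16816955,  0.28995269,  0.29124366]), 'torque': array([0.02928489, 0.06022434, 0.00875891]), 'opening': 1.0002011507317239}
side 607.4662490605685 607.4662490605685 320.1391367788108 239.8442884852472 [-0.15618792  0.          0.          0.          0.        ]
[[-0.99033513  0.06028456 -0.12490834  0.25797551]
 [-0.13750529 -0.54447226  0.82743112  1.16900346]
 [-0.01812781  0.83660966  0.54749946  0.90845174]
 [ 0.          0.          0.          1.        ]]
top 624.3495429113557 624.3495429113557 310.7281152675581 239.4289037752345 [-0.00810403  0.          0.          0.          0.        ]
[[-1.33744303e-02  9.83058111e-01 -1.82805565e-01  1.71642531e-01]
 [-9.99910424e-01 -1.32437410e-02  1.93574670e-03 -2.08598103e-02]
 [-5.18078075e-04  1.82815080e-01  9.83147180e-01  1.64684805e+00]
 [ 0.00000000e+00  0.00000000e+00  0.00000000e+00  1.00000000e+00]]
wrist 418.36379056207386 418.36379056207386 320.79781401715746 240.14586317719986 [-0.07410994  0.          0.          0.          0.        ]
[[ 2.63807489e-01 -9.27797540e-01 -2.63813065e-01  1.03619176e-01]
 [ 9.64575328e-01  2.53688382e-01  7.23646448e-02  6.44350800e-01]
 [-2.13429855e-04 -2.73557909e-01  9.61855511e-01  3.72993910e-01]
 [ 0.00000000e+00  0.00000000e+00  0.00000000e+00  1.00000000e+00]]
```

View pics/a_top.png

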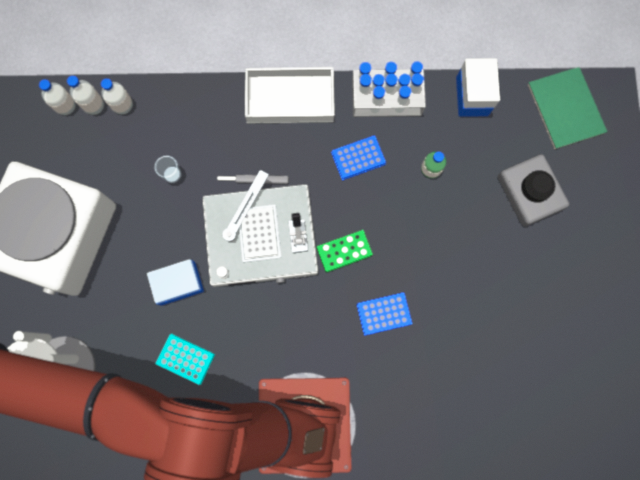

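View pics/a_side.png

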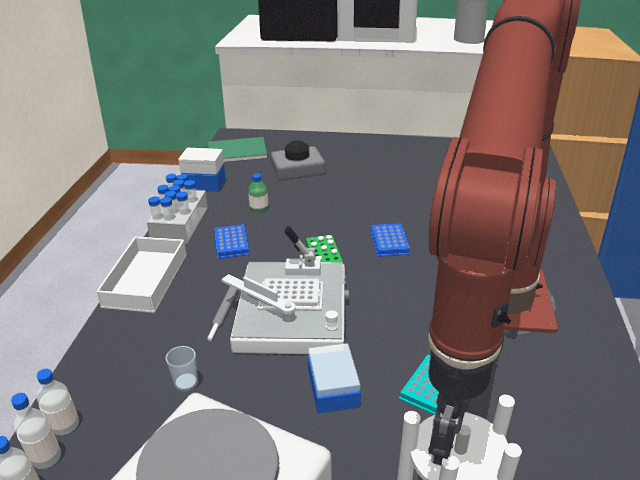

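View pics/a_wrist.png

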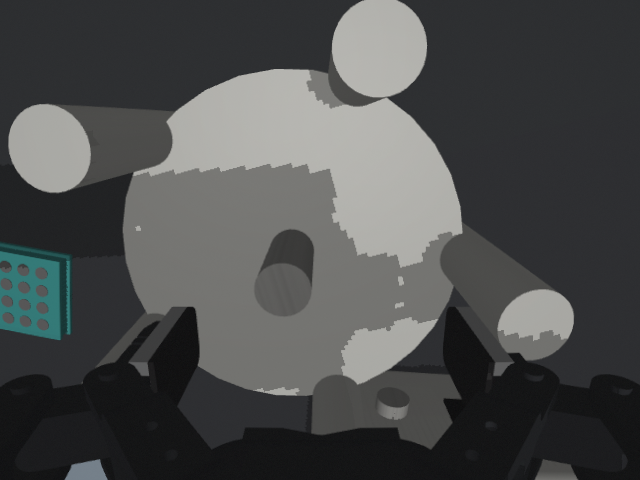

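The top view shows the shaker at about (260,235), with the strap pivot at (229,235), its tail at (263,175) and the lever at (297,225). Four things have the plate's shape: white on the shaker (260,233), blue (358,157), blue (385,313) and teal (185,358). The white one in the nest fits the description. Next I'll check it in a close crop and measure.

```bash
cat > h.py <<'E'
from station import monitor, viewer, ticket, robot
import cv2, numpy as np
def K(c): return np.array([[c["fx"],0,c["cx"]],[0,c["fy"],c["cy"]],[0,0,1.]])
def ray(c,uv):
    p=cv2.undistortPoints(np.array([[uv]],float),K(c),np.array(c["dist"]))[0,0]
    T=np.array(c["T"]); d=T[:3,:3]@np.array([p[0],-p[1],-1]); return T[:3,3],d
def onz(c,uv,z):
    o,d=ray(c,uv); return o+d*(z-o[2])/d[2]
def proj(c,P):
    T=np.array(c["T"]); X=T[:3,:3].T@(np.array(P,float)-T[:3,3]); X=X*[1,-1,-1]
    return cv2.projectPoints(X.reshape(1,3),np.zeros(3),np.zeros(3),K(c),np.array(c["dist"]))[0][0,0]
def crop(c,u0,v0,u1,v1,s,fn):
    cv2.imwrite(fn,cv2.resize(c["img"][v0:v1,u0:u1],None,fx=s,fy=s,interpolation=cv2.INTER_CUBIC))
E
python3 - <<'E'
from h import *
c=viewer.camera("top"); crop(c,195,165,325,295,4.6,"pics/b_top.png")
c=viewer.camera("side"); crop(c,205,215,365,375,3.7,"pics/b_side.png")
E
```

```text
(no output)
```

View pics/b_top.png

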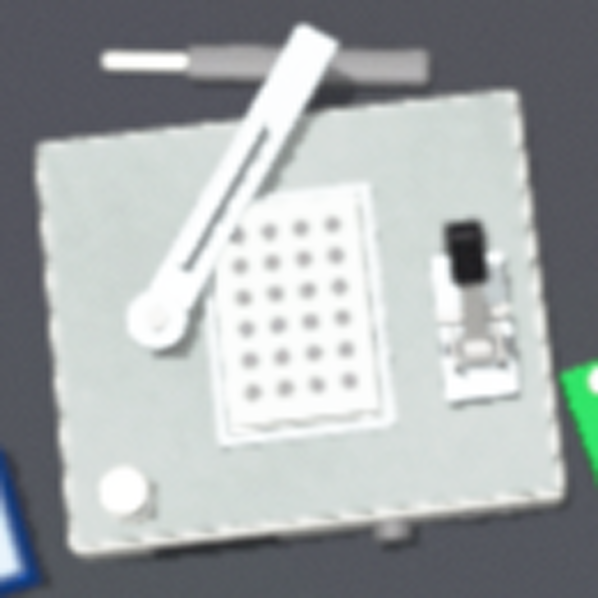

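View pics/b_side.png

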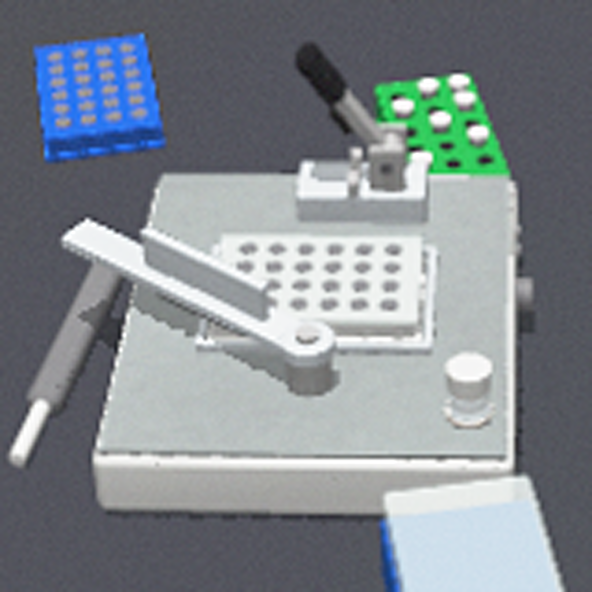

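The crops confirm the white 24-well plate in the nest. The strap runs from its pivot at crop (155,320) to its tail at (318,40), the lever grip is at (466,245), and the deck corners are (38,142), (518,92), (563,503) and (75,553).

```bash
cat >> h.py <<'E'
def shaker(yaw,o):
    R=np.array([[np.cos(yaw),-np.sin(yaw)],[np.sin(yaw),np.cos(yaw)]])
    return lambda x,y,z: np.r_[np.array(o)+R@[x,y],z]
E
python3 - <<'E'
from h import *
c=viewer.camera("top"); s=viewer.camera("side")
f=lambda u,v:(195+u/4.6-.4,165+v/4.6-.4)
P=[onz(c,f(*p),.05)[:2] for p in [(38,142),(518,92),(563,503),(75,553)]]
P=np.array(P);print(P.round(4));ctr=P.mean(0)
print([np.linalg.norm(P[i]-P[(i+1)%4]).round(4) for i in range(4)])
ay=(P[0]+P[3]-P[1]-P[2]); ax=P[0]+P[1]-P[2]-P[3]
print("yaw",np.degrees(np.arctan2(ax[1],ax[0])),np.degrees(np.arctan2(-ay[0],ay[1])))
yaw=(np.arctan2(ax[1],ax[0])+np.arctan2(-ay[0],ay[1]))/2
S=shaker(yaw,ctr); print("ctr",ctr,yaw)
pv=onz(c,f(155,316),.085)[:2]; tl=onz(c,f(318,40),.082)[:2]
print("pivot",pv,"nest est",[onz(c,f(305,312),.05)], "tail",tl,np.linalg.norm(tl-pv))
d=tl-pv; print("strap angle",np.arctan2(d[1],d[0])+np.pi/2-yaw)
print("shaker frame of pivot:",np.array([[np.cos(yaw),np.sin(yaw)],[-np.sin(yaw),np.cos(yaw)]])@(pv-ctr))
print("lever pivot",S(-.038,-.1,.092), "pix",(proj(c,S(-.038,-.1,.092))-[195,165])*4.6,(proj(s,S(-.038,-.1,.092))-[205,215])*3.7)
for a in (.3,.4,.5,.6,.7,.8):
    # tip centre at r=92
    g=lambda r:S(-.038+r*np.sin(a),-.1,.092+r*np.cos(a))
    print(a,[((proj(c,g(r))-[195,165])*4.6).round(),((proj(s,g(r))-[205,215])*3.7).round()] if (r:=.092) else 0)
E
```

```text
[[ 0.5903  0.2588]
 [ 0.6162 -0.0167]
 [ 0.3779 -0.0389]
 [ 0.3535  0.2339]]
[np.float64(0.2767), np.float64(0.2393), np.float64(0.2739), np.float64(0.2381)]
yaw 5.676900334157308 5.245439777277125
ctr [0.48446999 0.1092781 ] 0.0953153984835876
pivot [0.48078665 0.18600622] nest est [array([0.4888776 , 0.10563376, 0.05      ])] tail [0.63920251 0.09594985] 0.18222440607354953
strap angle 0.9585598452414353
shaker frame of pivot: [0.00363567 0.07673039]
lever pivot [0.45615959 0.0061155  0.092     ] pix [477.88827584 351.29477528] [392.21853425 151.38875699]
0.3 [array([469., 270.]), array([345.,  34.])]
0.4 [array([468., 255.]), array([331.,  38.])]
0.5 [array([466., 242.]), array([318.,  44.])]
0.6 [array([465., 229.]), array([305.,  50.])]
0.7 [array([464., 218.]), array([294.,  58.])]
0.8 [array([463., 208.]), array([284.,  66.])]
```

```bash
python3 -m pendant '[[0,[0,0,0.05],[0,0,0]],[0,[0,0,0.05],[0,0,0]],[0,[0.04,-0.045,0],[0,0,0.12]],[0,[0.04,-0.045,0],[0,0,0.12]],[0,[0.04,-0.045,0],[0,0,0.12]],[0,[0.04,-0.045,0],[0,0,0]],[0,[0.04,-0.045,0],[0,0,0]],[0,[0.04,-0.045,0],[0,0,0]],[0,[0.04,-0.045,0],[0,0,0]],[0,[0.04,-0.045,0],[0,0,0]],[0,[0,0,0],[0,0,0]]]'; python3 - <<'E'
from h import *
print([n for n in dir(robot) if n[0]!='_'],robot.nose_length)
c=viewer.camera("wrist"); cv2.imwrite("pics/c_wrist.png",c["img"])
print(monitor.sense()["tool_pos"],monitor.sense()["tcp_rot"])
E
```

```text
time_s: 1.72
tool_pos: [0.4977, 0.2521, 0.3233]
tcp_rot: [180.0, 0.2, -173.9]
ft_force: [-0.3, 1.1, 0.1]
opening: -0.003
['PlanningError', 'nose_length'] 0.011
[0.49606897 0.25485451 0.32318595] [ 179.93725703    0.18684408 -173.68929374]
```

View pics/c_wrist.png

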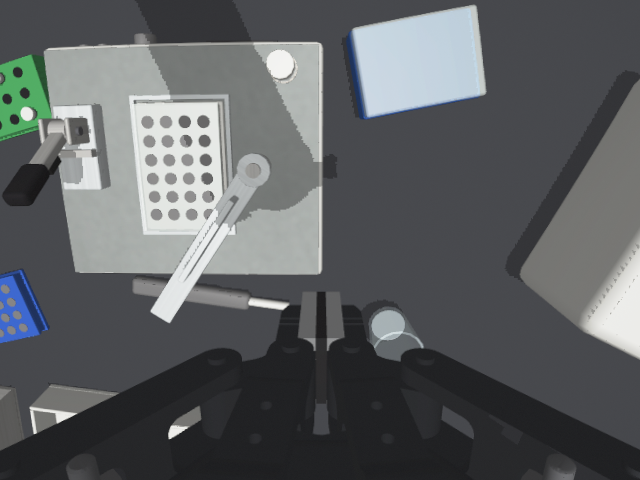

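The wrist view shows the strap from its pivot at (253,170) to its tail at about (164,314). The fingers are shut at (320,295) with open space under them, and the beaker is at (390,325). I'll refine the strap from this view.

```bash
python3 - <<'E'
from h import *
c=viewer.camera("wrist")
S=shaker(.0953,(.4845,.1093))
pv=onz(c,(253,171),.085)[:2]; tl=onz(c,(164,313),.082)[:2]
D=[onz(c,p,.05)[:2] for p in [(75,272),(322,273),(322,43),(45,47)]]
D=np.array(D); print(D.round(4), D.mean(0)); e=D[0]-D[1]; print(np.degrees(np.arctan2(e[0],-e[1])))
print(pv,tl,np.linalg.norm(tl-pv)); d=tl-pv; print(np.arctan2(d[1],d[0])+np.pi/2-.0953)
pl=[onz(c,p,.05)[:2] for p in [(129,96),(228,95),(235,234),(144,234)]]; print("nest",np.mean(pl,0))
print("lever pivot pix",proj(c,S(-.038,-.1,.092)))
for z in (.05,.0): print(onz(c,(320,292),.312))
print("beaker",onz(c,(395,350),0),"rib at 85", pv+.085*d/np.linalg.norm(d))
E
```

```text
[[ 0.6145 -0.0074]
 [ 0.5847  0.2661]
 [ 0.3545  0.2405]
 [ 0.3814 -0.0298]] [0.48376888 0.11734222]
6.222263168237637
[0.47809753 0.18933787] [0.63548943 0.10529851] 0.17842316038814449
0.9850592298181136
nest [0.48641178 0.11317048]
lever pivot pix [ 56.3649292  128.37846356]
[0.49570968 0.25399646 0.312     ]
[0.49570968 0.25399646 0.312     ]
beaker [0.69873147 0.37405373 0.        ] rib at 85 [0.55307833 0.14930189]
```

```bash
python3 -m pendant '[[0,[0.04,-0.035,0],[0,0,0]],[0,[0.035,-0.035,0],[0,0,0]],[0,[0.005,-0.005,-0.05],[0,0,0]],[0,[0,0,-0.05],[0,0,0]],[0,[0,0,-0.05],[0,0,0]],[0,[0,0,0],[0,0,0]]]'; python3 - <<'E'
from h import *
c=viewer.camera("wrist"); cv2.imwrite("pics/d_wrist.png",c["img"])
s=monitor.sense();print(s["tool_pos"],s["tcp_rot"],s["ft_force"])
S=shaker(.0953,(.4845,.1093))
for p in [S(0,.075,.085),S(0,.075,.074),S(-.038,-.1,.092),S(0,0,.05)]: print(proj(c,p))
E
```

```text
time_s: 2.58
tool_pos: [0.5716, 0.1924, 0.1696]
tcp_rot: [179.6, 0.2, -172.4]
ft_force: [0.4, 0.2, 0.7]
opening: 0.002
[0.57323313 0.19298232 0.17243771] [ 179.5535228     0.39288038 -172.4185826 ] [0.98279801 0.75965934 0.31802233]
[328.04340959  75.01708936]
[327.56535457  77.06688096]
[-1.85984389 -5.39933003]
[205.47995918  77.15581387]
```

View pics/d_wrist.png

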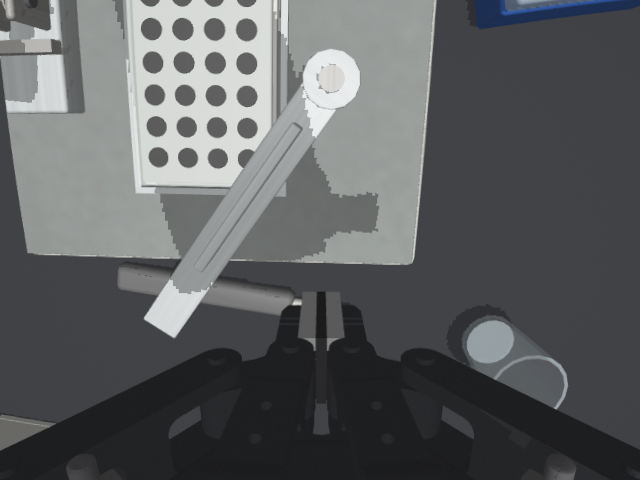

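Projecting the shaker model puts the pivot at (328,75) and I see it at (331,77), so the model is good to about 2 mm. Next is the push path.

```bash
cat >> h.py <<'E'
def strap_path(S,yaw,angs,rho=.08,yt=np.radians(-172.4)):
    out=[]
    pv=S(0,.075,0)[:2]
    for a in angs:
        t=yaw-np.pi/2+a; u=np.array([np.cos(t),np.sin(t)]); n=np.array([-u[1],u[0]])
        sup=.011*abs(n@[np.cos(yt),np.sin(yt)])+.0085*abs(n@[-np.sin(yt),np.cos(yt)])
        out.append(pv+rho*u+(.003+sup)*n)
    return np.array(out)
E
python3 - <<'E'
from h import *
S=shaker(.0953,(.4845,.1093))
a=np.r_[1.1,np.arange(.96,-.01,-.12),0]
P=strap_path(S,.0953,a)
for x,p,d in zip(a,P,np.diff(P,axis=0,prepend=P[:1])): print(round(x,2),p.round(4),d.round(4))
E
python3 -m pendant '[[0,[0,-0.005,-0.035],[0,0,0]],[0,[0,0,-0.035],[0,0,0]],[0,[0,0,0],[0,0,0]]]'
```

```text
1.1 [0.5576 0.1693] [0. 0.]
0.96 [0.5551 0.1588] [-0.0025 -0.0105]
0.84 [0.5517 0.15  ] [-0.0034 -0.0088]
0.72 [0.5472 0.1414] [-0.0045 -0.0086]
0.6 [0.5415 0.1333] [-0.0056 -0.0081]
0.48 [0.5348 0.1259] [-0.0067 -0.0075]
0.36 [0.527  0.1192] [-0.0078 -0.0067]
0.24 [0.5183 0.1135] [-0.0087 -0.0057]
0.12 [0.5088 0.1089] [-0.0095 -0.0046]
0.0 [0.4992 0.1057] [-0.0096 -0.0033]
0.0 [0.4992 0.1057] [0. 0.]
time_s: 3.0
tool_pos: [0.5772, 0.1932, 0.1103]
tcp_rot: [179.3, 1.0, -172.2]
ft_force: [0.1, -0.2, 0.1]
opening: 0.003
```

```bash
python3 -m pendant '[[0,[0,0,-0.008],[0,0,0]],[0,[-0.02,-0.022,0],[0,0,0]],[0,[0,0,0],[0,0,0]]]'; python3 -m pendant '[[0,[-0.003,-0.012,0],[0,0,0]],[0,[-0.003,-0.012,0],[0,0,0]],[0,[-0.005,-0.01,0],[0,0,0]],[0,[0,0,0],[0,0,0]]]';python3 - <<'E'
from h import *
c=viewer.camera("side"); crop(c,205,175,365,335,3.7,"pics/e_side.png")
c=viewer.camera("wrist"); cv2.imwrite("pics/e_wrist.png",c["img"])
E
```

```text
time_s: 3.38
tool_pos: [0.5607, 0.1733, 0.1091]
tcp_rot: [179.1, 1.6, -172.1]
ft_force: [1.4, -0.5, -0.1]
opening: -0.001
time_s: 3.88
tool_pos: [0.5509, 0.138, 0.1117]
tcp_rot: [179.0, 1.8, -172.1]
ft_force: [-0.3, 0.4, 0.3]
opening: -0.0
```

View pics/e_side.png

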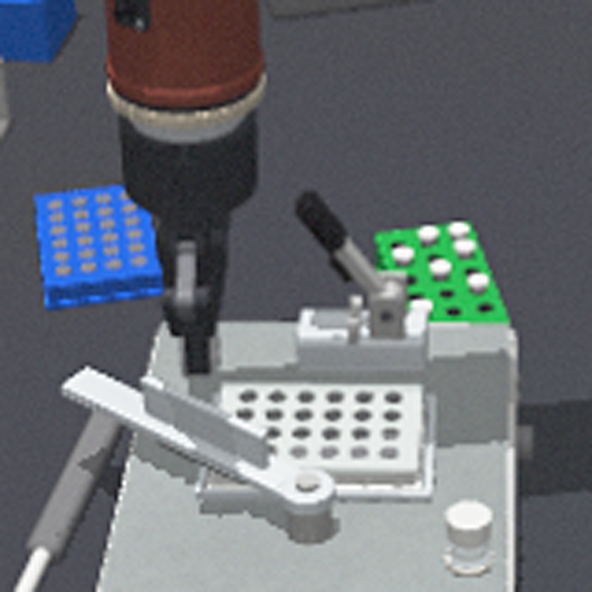

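View pics/e_wrist.png

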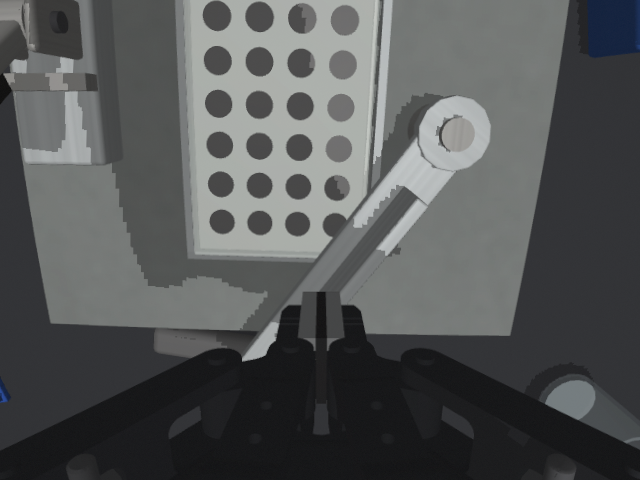

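```bash
python3 - <<'E'
from h import *
S=shaker(.0953,(.4845,.1093))
c=viewer.camera("side")
w=viewer.camera("wrist")
s=monitor.sense();print(s["tool_pos"],s["tcp_rot"],s["ft_force"])
for a in (1,.95,.9,.8,.7):
    q=lambda r,z,S=S:S(r*np.sin(a),.075-r*np.cos(a),z)
    print(a,(proj(c,q(.187,.082))-[205,175])*3.7,(proj(c,q(.125,.108))-[205,175])*3.7,"w rib in/out",proj(w,q(.03,.108)),proj(w,q(.08,.108)))
p=s["tool_pos"].copy(); p[2]-=.011; print("tip",(proj(c,p)-[205,175])*3.7,proj(w,p))
E
```

```text
[0.55108723 0.13972985 0.11153163] [ 178.99201752    1.78151248 -171.93231526] [ 0.03326971 -0.18902028  0.57169514]
1 [ 71.45801978 377.46217191] [142.99268527 377.27017641] w rib in/out [419.18780934 197.86877183] [341.574616   296.66064848]
0.95 [ 81.89193076 370.14529557] [150.0204491  372.19919075] w rib in/out [416.21574981 195.5445698 ] [333.76176913 291.35577206]
0.9 [ 92.77039492 363.15400379] [157.38321788 367.34193714] w rib in/out [413.36151959 193.05794994] [326.17840442 285.63332978]
0.8 [115.75560214 350.18624629] [173.04028177 358.3019222 ] w rib in/out [408.03536542 187.61638204] [311.77305395 272.95414817]
0.7 [140.20314818 338.62793395] [189.81454577 350.21145618] w rib in/out [403.26519399 181.58588349] [298.50688923 258.66844244]
tip [200.04219212 404.77928922] [321.77336034 292.4535442 ]
```

The strap is unmoved (tail at crop (85,378), angle about 0.96). The fingertip stayed too high and passed over the rib. I'll lift, back off, come down lower and check the height.

```bash
python3 -m pendant '[[0,[0,0,0.015],[0,0,0]],[0,[0.01,0.02,0],[0,0,0]],[0,[0.01,0.02,0],[0,-0.03,0]],[0,[0,0,-0.02],[0,0,0]],[0,[0,0,-0.01],[0,0,0]],[0,[0,0,0],[0,0,0]]]';python3 - <<'E'
from h import *
c=viewer.camera("side"); crop(c,205,175,365,335,3.7,"pics/f_side.png")
s=monitor.sense();print(s["tool_pos"],s["tcp_rot"],s["ft_force"])
p=s["tool_pos"].copy(); p[2]-=.011; print("tip",(proj(c,p)-[205,175])*3.7)
E
```

```text
time_s: 4.82
tool_pos: [0.5737, 0.1878, 0.0987]
tcp_rot: [179.1, 3.7, -171.7]
ft_force: [-0.4, -0.3, -0.1]
opening: 0.005
[0.5739597  0.18769461 0.09912411] [ 179.1035299     3.72615686 -171.67063304] [-0.82914647  0.20066707  0.27921208]
tip [145.25718696 468.74692719]
```

View pics/f_side.png

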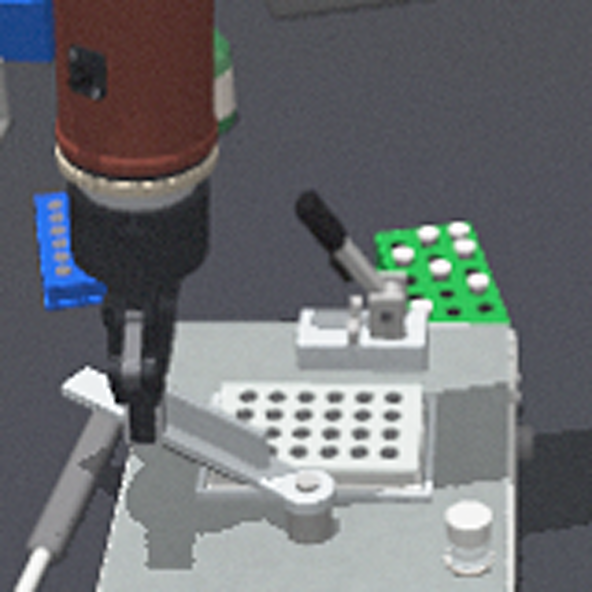

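```bash
python3 - <<'E'
from h import *
c=viewer.camera("side"); crop(c,225,265,285,325,10,"pics/g_side.png")
s=monitor.sense()
p=s["tool_pos"].copy(); p[2]-=.011; print("tip",(proj(c,p)-[225,265])*10)
w=viewer.camera("wrist"); cv2.imwrite("pics/g_wrist.png",w["img"])
E
```

```text
tip [191.62989541 364.66651515]
```

View pics/g_side.png

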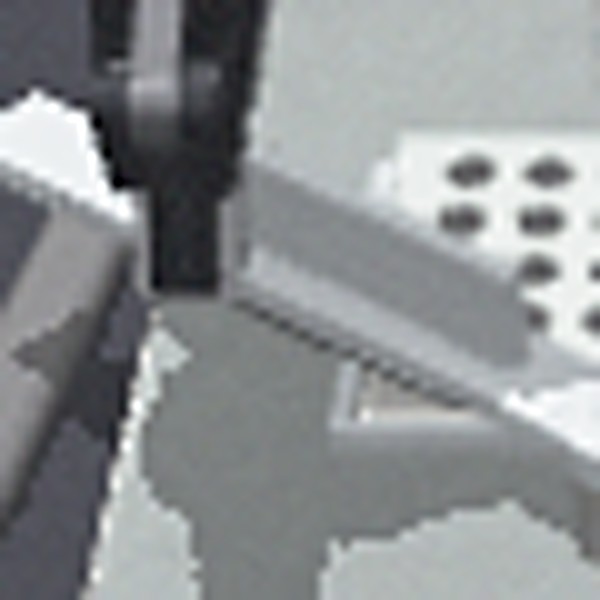

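View pics/g_wrist.png

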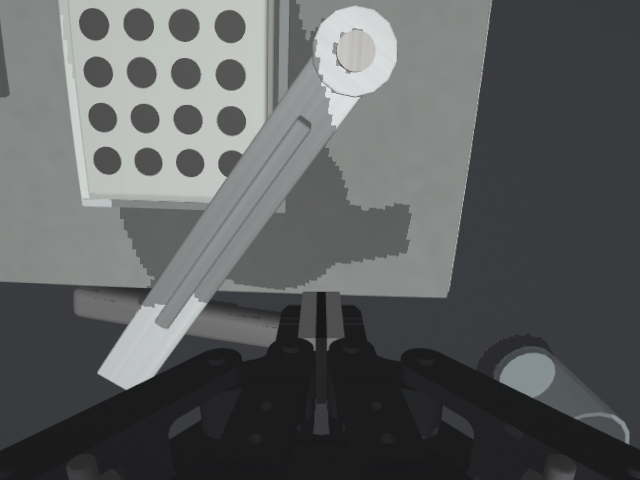

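```bash
python3 - <<'E'
from h import *
c=viewer.camera("side"); s=monitor.sense()
o,d=ray(c,(243.5,294.3))
for y in (.18,.188,.197):
    print(o+d*(y-o[1])/d[1])
print(s["tool_pos"],s["q"])
w=viewer.camera("wrist");T=np.array(w["T"]);print(T)
S=shaker(.0953,(.4845,.1093))
for p in [S(0,.075,.085),S(0,.075,.1)]: print(proj(w,p))
# camera position in tool frame should be rigid
from scipy.spatial.transform import Rotation as Ro
R=Ro.from_euler('xyz',s["tcp_rot"],degrees=True).as_matrix(); print(R.T@(T[:3,3]-s["tool_pos"]))
o,d=ray(w,(321,292)); 
for z in (.088,.095,.1,.106): print(o+d*(z-o[2])/d[2])
t=viewer.camera("top"); crop(t,195,155,325,285,4.6,"pics/g_top.png")
p=s["tool_pos"].copy(); p[2]-=.011;print(proj(t,p))
E
```

```text
[0.57623883 0.18       0.10208918]
[0.57366441 0.188      0.10861181]
[0.5707682  0.197      0.11594977]
[0.57438977 0.18707488 0.09984335] [-41.23184858  16.90063096  22.42282257 103.36345151  -7.73043947
  57.25838886  82.3813332 ]
[[-0.14484665 -0.93239003 -0.33116201  0.49539073]
 [ 0.98930436 -0.13064938 -0.06486626  0.17245481]
 [ 0.01721454 -0.33701568  0.94134164  0.2482723 ]
 [ 0.          0.          0.          1.        ]]
[351.77036898  45.34603178]
[355.78094287  40.54574746]
[ 0.07027348 -0.00064626 -0.15345021]
[0.57499806 0.18698631 0.088     ]
[0.57152115 0.18635163 0.095     ]
[0.56903765 0.18589829 0.1       ]
[0.56605745 0.18535429 0.106     ]
[228.08004284 197.28978401]
```

```bash
python3 - <<'E'
from h import *
c=viewer.camera("side"); im=c["img"][285:310,232:262]
im=cv2.resize(im,None,fx=20,fy=20,interpolation=cv2.INTER_NEAREST).astype(float)
im=np.clip((im-90)*2.5,0,255).astype(np.uint8); cv2.imwrite("pics/h_side.png",im)
E
```

```text
(no output)
```

View pics/h_side.png

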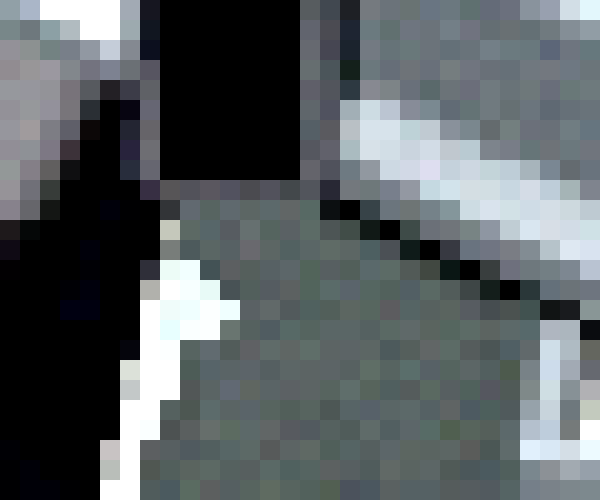

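View pics/g_top.png

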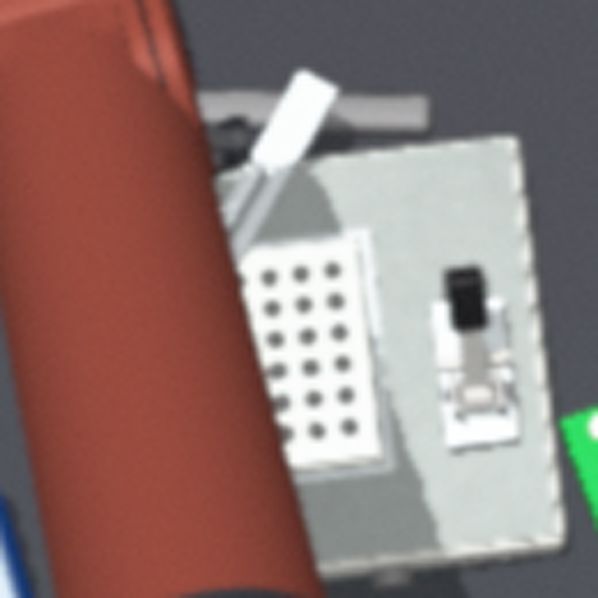

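The side view puts the fingertip at (243.5,294), which means z is about 0.107, some 16 mm higher than TCP minus nose. The wrist ray agrees. That explains the miss, so I'll go lower and check by image.

```bash
python3 -m pendant '[[0,[0,0,-0.012],[0,0.03,0]],[0,[0,0,0],[0,0,0]]]';python3 - <<'E'
from h import *
c=viewer.camera("side"); crop(c,225,265,285,325,10,"pics/i_side.png")
s=monitor.sense();print(s["tool_pos"],s["tcp_rot"])
p=s["tool_pos"].copy(); p[2]-=.011; print("tip",(proj(c,p)-[225,265])*10)
w=viewer.camera("wrist"); cv2.imwrite("pics/i_wrist.png",w["img"])
E
```

```text
time_s: 5.42
tool_pos: [0.5743, 0.187, 0.0871]
tcp_rot: [178.8, 2.0, -171.7]
ft_force: [0.8, -0.1, -0.4]
opening: 0.002
[0.57455257 0.18705799 0.08773917] [ 178.78815122    2.05415904 -171.7471557 ]
tip [195.34536447 405.82680927]
```

View pics/i_side.png

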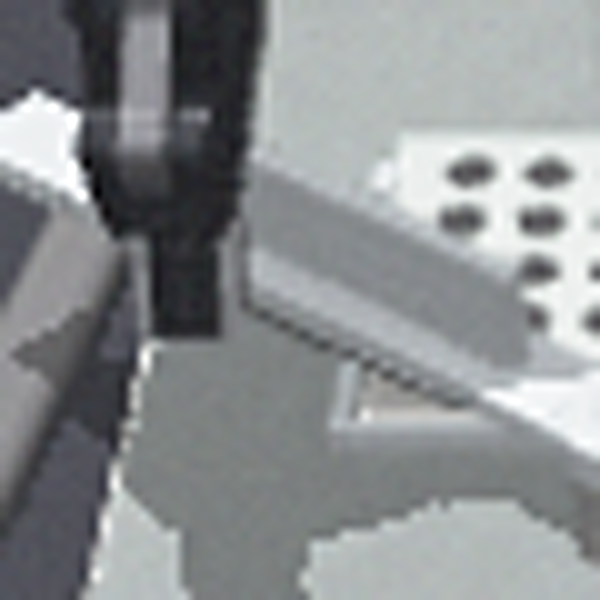

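```bash
python3 -m pendant '[[0,[-0.008,-0.009,-0.003],[0,0,0]],[0,[-0.008,-0.010,0],[0,0,0]],[0,[-0.002,-0.010,0],[0,0,0]],[0,[-0.003,-0.009,0],[0,0,0]],[0,[0,0,0],[0,0,0]]]';python3 - <<'E'
from h import *
c=viewer.camera("side"); crop(c,205,175,365,335,3.7,"pics/j_side.png")
w=viewer.camera("wrist"); cv2.imwrite("pics/j_wrist.png",w["img"])
E
```

```text
time_s: 6.15
tool_pos: [0.5519, 0.1467, 0.0855]
tcp_rot: [178.7, 2.2, -171.8]
ft_force: [0.3, -0.3, -0.1]
opening: 0.006
```

View pics/j_side.png

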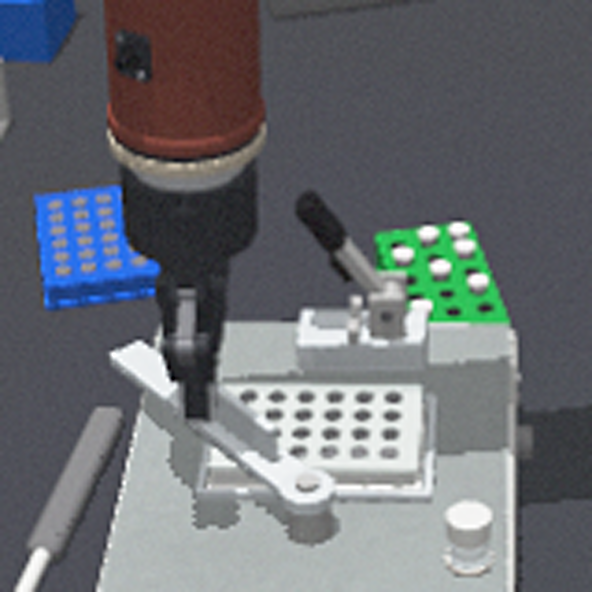

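View pics/j_wrist.png

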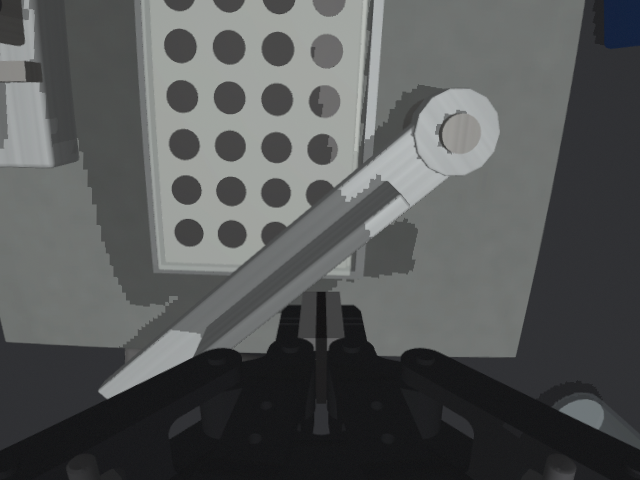

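The strap is turning: its tail is now at crop (130,355), angle about 0.75. The fingertip is against the rib and above the bar.

```bash
python3 -m pendant '[[0,[-0.0045,-0.0085,0],[0,0,0]],[0,[-0.0055,-0.008,0],[0,0,0]],[0,[-0.0065,-0.0075,-0.001],[0,0,0]],[0,[-0.008,-0.0065,0],[0,0,0]],[0,[0,0,0],[0,0,0]]]';python3 - <<'E'
from h import *
c=viewer.camera("side"); crop(c,205,175,365,335,3.7,"pics/k_side.png")
w=viewer.camera("wrist"); cv2.imwrite("pics/k_wrist.png",w["img"])
E
```

```text
time_s: 6.88
tool_pos: [0.5262, 0.1155, 0.0846]
tcp_rot: [178.7, 2.2, -171.7]
ft_force: [0.0, 0.0, 0.1]
opening: 0.001
```

View pics/k_side.png

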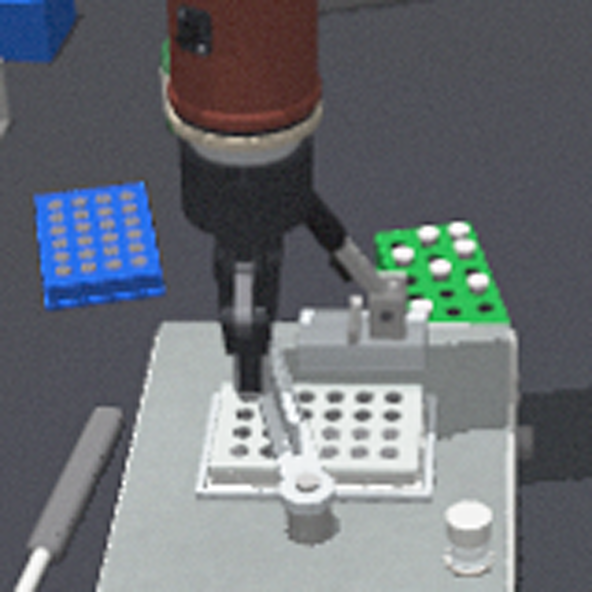

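View pics/k_wrist.png

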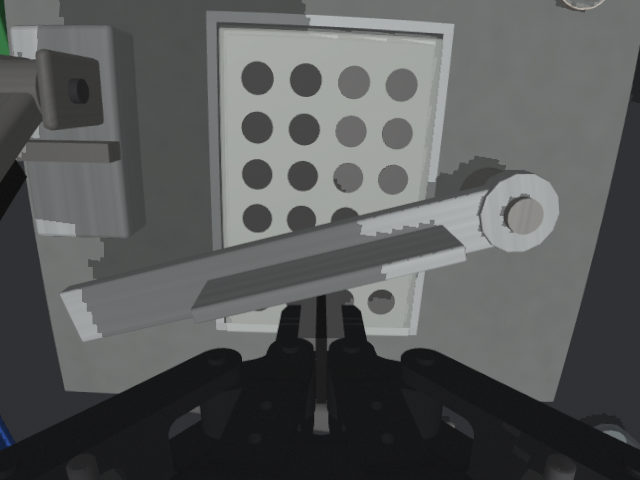

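The strap is at about 0.3 rad and the rib is in front of the fingertip at wrist (325,285). The lever still stands up at left.

```bash
python3 -m pendant '[[0,[-0.009,-0.005,0],[0,0,0]],[0,[-0.009,-0.0045,0],[0,0,0]],[0,[-0.009,-0.002,0],[0,0,0]]]';python3 -m pendant '[[0,[-0.004,0,0],[0,0,0]]]'; python3 - <<'E'
from h import *
w=viewer.camera("wrist"); cv2.imwrite("pics/l_wrist.png",w["img"])
E
```

```text
time_s: 7.35
tool_pos: [0.5026, 0.1051, 0.0856]
tcp_rot: [178.7, 2.7, -171.6]
ft_force: [35.5, 4.7, -20.4]
opening: -0.0
time_s: 7.48
tool_pos: [0.5029, 0.1049, 0.087]
tcp_rot: [178.7, 3.4, -171.7]
ft_force: [24.2, 0.7, -13.8]
opening: -0.003
```

View pics/l_wrist.png

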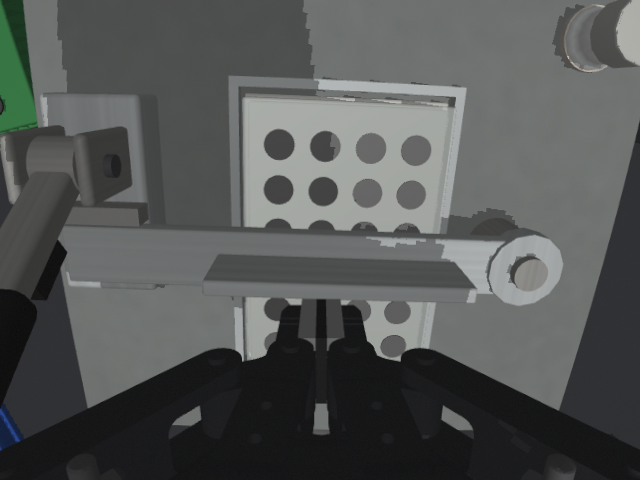

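The push met the stop: 35 N on contact, and the strap lies straight across with its edge on the stop block at wrist (100,215). I'll back off, lift and check.

```bash
python3 -m pendant '[[0,[0.012,0,0],[0,0,0]],[0,[0.003,0,0.02],[0,0.03,0]],[0,[0,0,0.06],[0,0.02,0]],[0,[0,0,0.06],[0,0,0]],[0,[0.03,0.02,0.04],[0,0,0]],[0,[0.03,0.02,0.02],[0,0,0]],[0,[0,0,0],[0,0,0]]]'; python3 - <<'E'
from h import *
w=viewer.camera("wrist"); cv2.imwrite("pics/m_wrist.png",w["img"])
c=viewer.camera("side"); crop(c,205,215,365,375,3.7,"pics/m_side.png")
S=shaker(.0953,(.4845,.1093))
for a in (0,.03,.06):
    q=lambda r,z:S(r*np.sin(a),.075-r*np.cos(a),z)
    print(a,proj(w,q(0,.085)),proj(w,q(.125,.108)),proj(w,q(.187,.082)),(proj(c,q(.125,.108))-[205,215])*3.7)
E
```

```text
time_s: 8.4
tool_pos: [0.5745, 0.1421, 0.2924]
tcp_rot: [178.4, -0.0, -171.8]
ft_force: [-0.8, -0.7, 0.2]
opening: -0.002
0 [380.70968128  97.17973909] [223.51459034  87.50752289] [154.97176629  87.39058352] [325.49966157 175.67943384]
0.03 [380.70968128  97.17973909] [223.60147392  92.59030622] [155.32501029  94.41776902] [319.43516294 175.66877382]
0.06 [380.70968128  97.17973909] [223.83624574  97.65204851] [155.88332419 101.40299438] [313.36258651 175.76347101]
```

View pics/m_wrist.png

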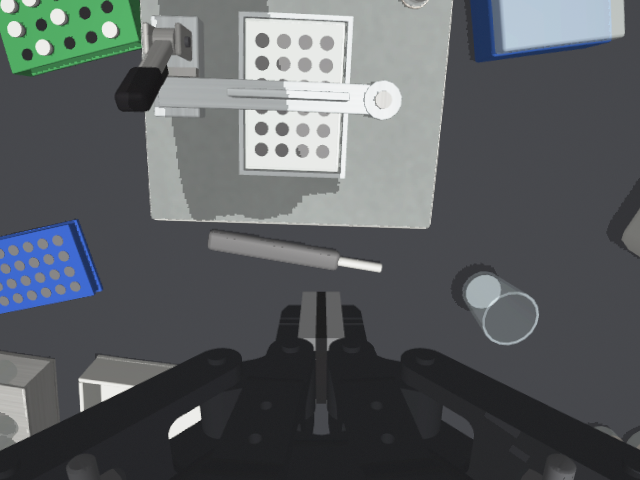

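View pics/m_side.png

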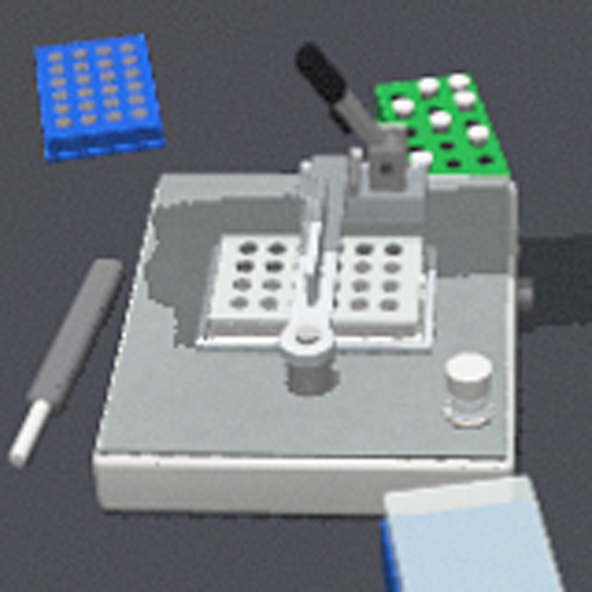

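```bash
python3 - <<'E'
from h import *
w=viewer.camera("wrist"); crop(w,110,0,410,190,2.6,"pics/n_wrist.png")
c=viewer.camera("side"); crop(c,275,240,325,320,7.4,"pics/n_side.png")
E
```

```text
(no output)
```

View pics/n_wrist.png

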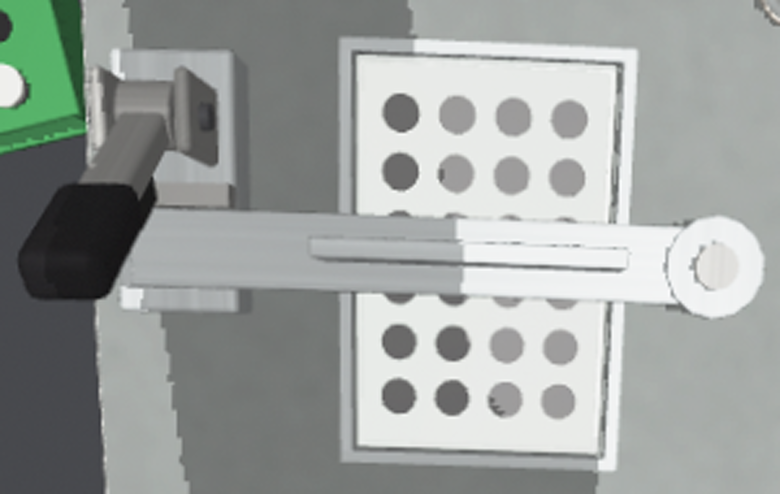

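View pics/n_side.png

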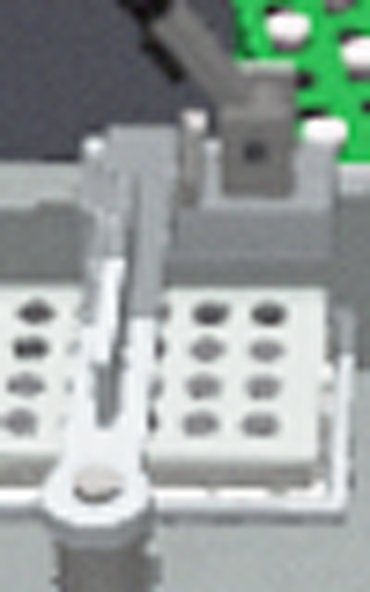

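The bar edges and nest rim have the same slope in the crop (about 0.03), so the strap is parallel to home within about 0.01 rad and up against the stop. Now the lever: I'll measure its pivot and angle.

```bash
python3 - <<'E'
from h import *
w=viewer.camera("wrist"); c=viewer.camera("side")
S=shaker(.0953,(.4845,.1093))
print(monitor.sense()["tool_pos"],proj(w,S(-.038,-.1,.092)),S(-.038,-.1,.092))
for a in (.5,.55,.6,.65,.7):
    g=lambda r,n:S(-.038+r*np.sin(a)-n*np.cos(a),-.1,.092+r*np.cos(a)+n*np.sin(a))
    print(a,"tipw",(proj(w,g(.092,0))-[110,0])*2.6,"side tip",(proj(c,g(.092,0))-[205,215])*3.7,"face80",g(.08,.007).round(4))
for a in (.6,.8,1,1.2,1.4,1.5):
    g=lambda r,n:S(-.038+r*np.sin(a)-n*np.cos(a),-.1,.092+r*np.cos(a)+n*np.sin(a))
    print(a,g(.08,.007).round(4))
E
```

```text
[0.57254006 0.13999071 0.2910557 ] [166.02569056  40.83450011] [0.45618801 0.00613784 0.092     ]
0.5 tipw [ 41.46735058 239.47048706] side tip [317.66757577  43.57178438] face80 [0.4883 0.0092 0.1656]
0.55 tipw [ 46.30775434 257.18639535] side tip [311.43987725  46.68090506] face80 [0.4919 0.0095 0.1639]
0.6 tipw [ 51.36192254 274.03604038] side tip [305.43351204  50.05223883] face80 [0.4954 0.0099 0.162 ]
0.65 tipw [ 56.59777309 289.97545256] side tip [299.66400017  53.67574311] face80 [0.4988 0.0102 0.1599]
0.7 tipw [ 61.98407551 304.96960655] side tip [294.14606129  57.54070858] face80 [0.5022 0.0105 0.1577]
0.6 [0.4954 0.0099 0.162 ]
0.8 [0.5085 0.0111 0.1528]
1 [0.5194 0.0122 0.1411]
1.2 [0.5279 0.013  0.1275]
1.4 [0.5335 0.0135 0.1125]
1.5 [0.5351 0.0137 0.1046]
```

```bash
python3 -m pendant '[[0,[-0.038,-0.044,0],[0,0,0]],[0,[-0.038,-0.044,0],[0,0,0]],[0,[-0.038,-0.043,0],[0,0,-0.04]],[0,[0,0,0],[0,0,0]]]'; python3 - <<'E'
from h import *
w=viewer.camera("wrist"); cv2.imwrite("pics/o_wrist.png",w["img"])
s=monitor.sense();print(s["tool_pos"],s["tcp_rot"],s["q"])
E
```

```text
time_s: 9.2
tool_pos: [0.4525, 0.0045, 0.2879]
tcp_rot: [178.4, -0.3, -174.3]
ft_force: [0.4, 0.2, 0.6]
opening: 0.002
[0.45341889 0.00643941 0.28789975] [ 178.38967417   -0.3376556  -174.15278201] [-35.50354335  -7.65339439  27.69271406 104.42340083   1.94244055
  82.64255053  87.55917157]
```

View pics/o_wrist.png

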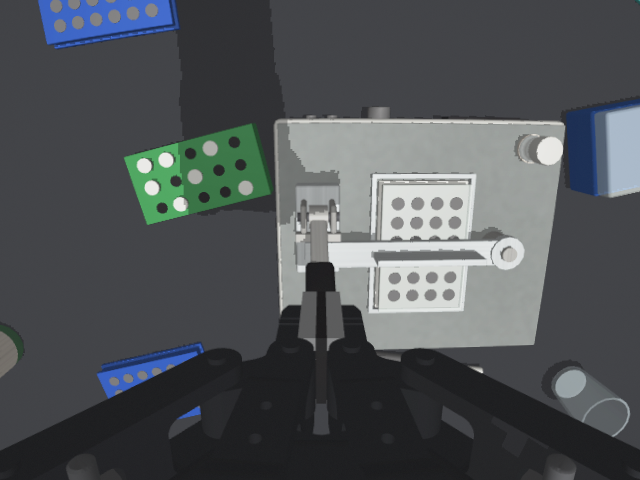

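The shut finger at (321,295) lines up in y with the lever at (319,235) and its black grip at (319,275). Now down behind it.

```bash
python3 -m pendant '[[0,[0.001,0,-0.05],[0,0,0]],[0,[0.001,0.001,-0.05],[0,0,0]],[0,[0.001,0.001,-0.04],[0,0,0]],[0,[0,0,0],[0,0,0]]]'; python3 - <<'E'
from h import *
c=viewer.camera("side"); crop(c,225,175,345,295,5,"pics/p_side.png")
s=monitor.sense();print(s["tool_pos"],s["tcp_rot"])
E
```

```text
time_s: 9.75
tool_pos: [0.4567, 0.0113, 0.1443]
tcp_rot: [178.3, -0.2, -173.9]
ft_force: [-0.8, 0.2, -0.7]
opening: -0.001
[0.45794324 0.01145484 0.14612032] [ 1.78314535e+02 -8.22809415e-02 -1.73897629e+02]
```

View pics/p_side.png

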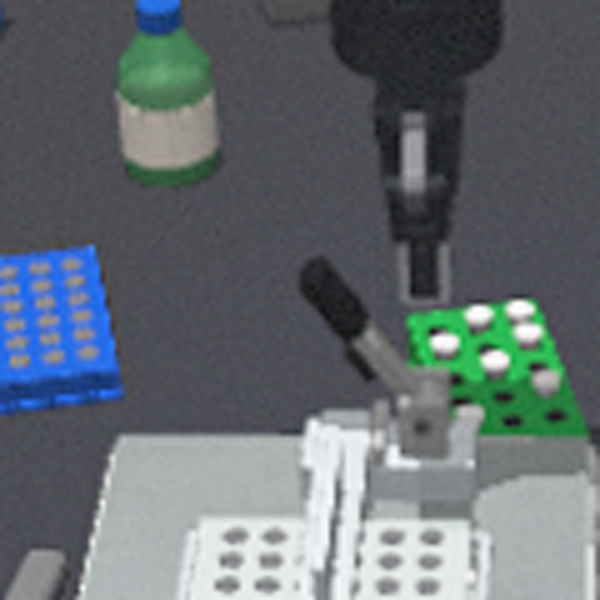

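The fingertip at crop (425,300) is level with the middle of the grip (335,295) and about 20 mm behind it. Now push.

```bash
python3 -m pendant '[[0,[0.018,0,0],[0,0,0]],[0,[0.012,0.001,-0.004],[0,0,0]],[0,[0.013,0.001,-0.009],[0,0,0]],[0,[0.011,0.001,-0.012],[0,0,0]],[0,[0,0,0],[0,0,0]]]'; python3 - <<'E'
from h import *
c=viewer.camera("side"); crop(c,225,175,345,295,5,"pics/q_side.png")
s=monitor.sense();print(s["tool_pos"],s["tcp_rot"],s["ft_force"])
E
```

```text
time_s: 10.42
tool_pos: [0.5166, 0.0166, 0.1268]
tcp_rot: [178.2, 0.2, -173.7]
ft_force: [-0.8, 0.3, 0.2]
opening: -0.002
[0.51655733 0.01652635 0.12733089] [ 178.20212674    0.21525122 -173.75446186] [0.11438866 0.39486948 0.4363633 ]
```

View pics/q_side.png

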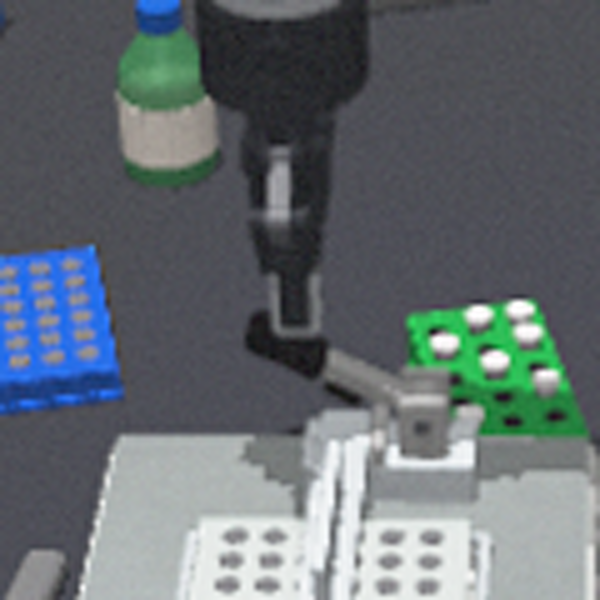

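The lever is at about 1.1 rad, with the fingertip on the grip at crop (295,330). Continue down.

```bash
python3 -m pendant '[[0,[0.005,-0.002,-0.010],[0,0,0]],[0,[0.003,-0.001,-0.010],[0,0,0]],[0,[0.001,0,-0.008],[0,0,0]]]'; python3 -m pendant '[[0,[0,0,-0.006],[0,0,0]]]'; python3 - <<'E'
from h import *
c=viewer.camera("side"); crop(c,225,175,345,295,5,"pics/r_side.png")
E
```

```text
time_s: 10.85
tool_pos: [0.5279, 0.0145, 0.1005]
tcp_rot: [178.1, 0.5, -173.7]
ft_force: [1.7, 1.1, 3.2]
opening: -0.001
time_s: 10.98
tool_pos: [0.5283, 0.0143, 0.0942]
tcp_rot: [178.1, 0.6, -173.7]
ft_force: [2.2, -0.0, 3.5]
opening: -0.003
```

View pics/r_side.png

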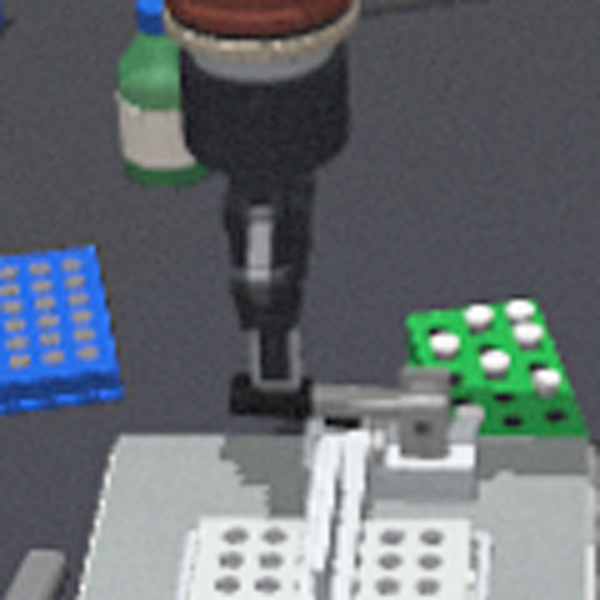

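The lever is nearly level, but the force is only 3.5 N, so it isn't on the stop yet. Continue in small steps.

```bash
python3 -m pendant '[[0,[0,0,-0.004],[0,0,0]]]'; python3 -m pendant '[[0,[0,0,-0.003],[0,0,0]]]';
```

```text
time_s: 11.15
tool_pos: [0.5284, 0.0142, 0.0917]
tcp_rot: [178.0, 0.6, -173.7]
ft_force: [-21.7, -0.6, 62.2]
opening: 0.0
time_s: 11.28
tool_pos: [0.5284, 0.0143, 0.092]
tcp_rot: [177.9, 0.6, -173.8]
ft_force: [-22.1, -0.1, 52.3]
opening: -0.001
```

The force jumped to 62 N, so the lever is on its stop. Lift clear and check.

```bash
python3 -m pendant '[[0,[0,0,0.02],[0,0,0]],[0,[0,0,0.06],[0,0,0]],[0,[0,0,0.06],[0,0,0]],[0,[0.03,0,0.04],[0,0,0]],[0,[0.05,0,0.02],[0,0,0]],[0,[0.05,0,0],[0,0,0]],[0,[0,0,0],[0,0,0]]]'; python3 - <<'E'
from h import *
c=viewer.camera("side"); crop(c,205,215,365,375,3.7,"pics/s_side.png"); cv2.imwrite("pics/s_sidefull.png",c["img"])
w=viewer.camera("wrist"); cv2.imwrite("pics/s_wrist.png",w["img"])
S=shaker(.0953,(.4845,.1093))
for a in (1.4,1.45,1.5):
    g=lambda r,n:S(-.038+r*np.sin(a)-n*np.cos(a),-.1,.092+r*np.cos(a)+n*np.sin(a))
    print(a,(proj(c,g(.092,.007))-[205,215])*3.7,(proj(c,g(.052,.007))-[205,215])*3.7)
E
```

```text
time_s: 12.15
tool_pos: [0.6567, 0.0131, 0.296]
tcp_rot: [177.9, 0.1, -173.7]
ft_force: [-0.4, -0.3, -0.2]
opening: 0.004
1.4 [250.59508486 120.85169232] [312.89617893 130.28787352]
1.45 [249.44265618 126.70568811] [311.94469973 133.55614843]
1.5 [248.6516671  132.60061531] [311.19610217 136.86254318]
```

View pics/s_side.png

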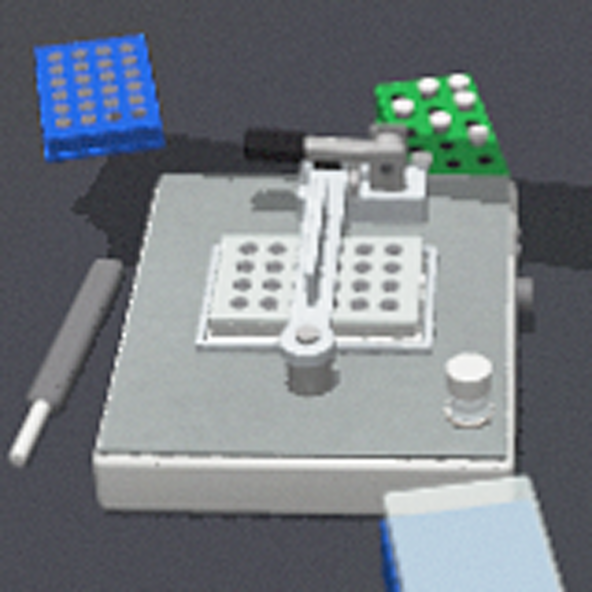

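View pics/s_wrist.png

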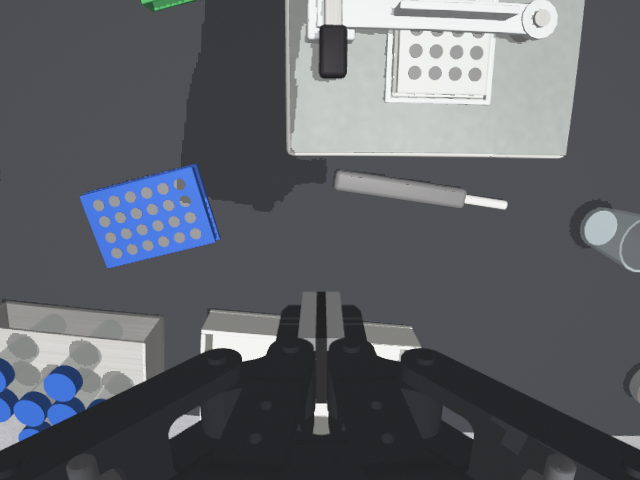

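View pics/s_sidefull.png

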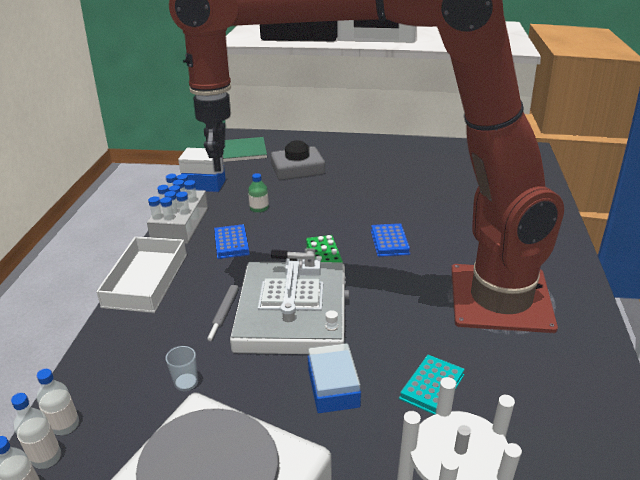

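The lever's top edge runs from crop (247,132) to (308,136), which matches the prediction for 1.5 rad. The strap lies across the plate under the lever, the plate sits inside its rim, and the vial, pipettor, rack, tip box, beaker and bottle are all at their first pixels. Handing in.

```bash
python3 -c "
from station import ticket,monitor
print(monitor.sense()['time_s']); print(ticket.sign_off())"
```

```text
12.25
the job is handed in; nothing more can be done
None
```

The plate is clamped and the job is handed in at about 12.3 s. I pushed the strap round to its stop first, with the lever still standing at about 0.6 rad, then pushed the lever down from behind its grip onto its own stop.

**Last checks:**
- **Strap:** it met its stop at about 35 N. Its edges are parallel to the nest rim within about 0.01 rad.
- **Lever:** it met its stop at about 62 N on the wrist, pressed by the fingertip. Its outline matches the prediction for 1.5 rad.
- **Plate and other things:** the plate sits inside its rim. The vial, pipettor, rack, tip box, beaker and bottle look where they started. I compared these by eye in the side picture and did not measure them.

**What disagreed:**
- **Fingertip height:** in the pictures the shut fingertips stood about 16 mm higher than the TCP and nose length suggest. My first strap push therefore passed over the rib without moving the strap. I lowered the tool by what the camera showed and repeated the push.
- **Wrist camera:** one early measurement put the shaker up to 8 mm off from the top camera, because the arm was still settling. Later wrist views agreed within about 2 mm.

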